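# Wedge the rocking rivet cabinet steady

## Robot

A 6-joint arm with a two-finger parallel gripper is mounted at the origin on the work surface. World frame = base frame: x ahead of the robot, y to its left, z up, the work surface at z = 0. Lengths are in m, angles in degrees, forces in N, time in s.
With the tool pointing down it reaches from about 0.35 to 0.875 m from the base axis. Payload 4.2 kg.
Tool frame: the origin (TCP) lies at the very end of the fingers, on their centre line; the grasp point (between the pads) lies 19 mm behind it; z points along the fingers, y is the line along which they close (so a half turn about z gives the same grasp; the last joint's range is limited). The gripper opens to 87 mm and grips with 3 to 60 N. Pads are 19 mm wide; open, the fingers measure 117 mm over their backs; the gripper's body (75 mm by 190 mm) begins 51 mm behind the grasp point.
Start: joints at [-62.533, 22.042, 0.453, 0, -68.411, -14.817], TCP at [0.137, -0.61, 0.223] pointing down, gripper open.
Joint ranges: [-179.83, 179.83], [-69.29, 118.12], [-61.27, 80.66], [-181.25, 117.63], [-171.15, -9.14], [-177.46, 177.46]. Speed limits (degrees/s): [159.86, 159.86, 180, 180, 180, 180].

## Interface

Orientations are given as a 3x3 rotation matrix whose columns are the frame's x, y, z axes.
In Python, from station import monitor, cams, ticket gives the robot as it stands.
- The arm moves only by the tool drive_tool, never from a script. Its argument "moves" is a list of rows, each an object with "delta_pos": the shift along the tool's x, y, z in mm, a list of three; "turn": the turn about the tool's z in rad; "claw": the opening, from 0 (shut) to 1 (fully open). A call has 1 to 12 rows; each row shifts and turns the commanded pose from where the row before left it, along the tool's axes as they then stand; what a row does not reach is not made up. A row lasts 1/8 s, in which the tool goes at most 62.5 mm and 10.7 degrees, less where a joint would pass 70% of its speed; a pose out of reach is approached as far as the arm can. A call is refused whole if a number of a shift passes 62.5 or a number of a turn 0.188, either way. A call with a gripper value outside its range is refused whole. The fingers move at their own pace and stop on an object; the grip force is fixed at half the most. Time passes only in rows, so rows that do not move let the fingers close. It gives the time, the measured TCP pose, the force, the opening and the grip force at its end, in the units of the state.
- monitor.sense(): the state, without advancing time (a new reading comes with each control period).
- cams.capture(name): name is "scene" or "side" or "wrist"; returns a dict with "color" (384x512x3 uint8, red, green, blue), "range_z" (384x512 float32, m along the optical axis (not along the pixel's ray), 0 where there is no reading), "vertical_fov" (degrees; the focal length in pixels is half the picture's height over the tangent of half this angle, whatever the lens; pixels are square), "cx", "cy" (the principal point, pixels), "extrinsics" (4x4, takes a point from camera to world coordinates). Camera axes: x right, y down, z forward; pixel columns grow to the right and rows downward; lengths in m; the calibration is good to about 2 mm. The wrist camera is an equidistant fisheye: a pixel r from the principal point sees the ray r / f radians off the axis. A picture is of the moment at which its call begins.
- ticket.finish_job(): hands the job in; it is judged then, once.
The state is a dict: "time_s": time; "joints": joint angles; "joint_velocities": joint speeds; "effort": joint torques, N m; "tcp_pos": TCP position; "ee_rot": TCP orientation; "wrist_force": force on the tool from outside, world axes, zero at the start; "moment": the same for the moment, N m; "gripper_width": opening from 0.0 (shut) to 1.0 (fully open); "gripper_force": force on a finger pad.
Only numpy, scipy, OpenCV 4.12 (cv2) and the standard library are available. Lean on these libraries where they do the work, as an engineer would, in place of code of your own. Each camera call takes 0.05 s, during which the arm holds its last target. There are 200 camera calls.

## Task

The little drawer cabinet on the shoemaker's bench rocks, because its front foot next to the wooden wedge has lost its rubber pad. Using only your fingertips, push the wedge thin end first in under that foot until it is snug and the cabinet no longer rocks and stands level, then press down firmly for a moment on the cabinet's top right above that foot to test that it stays put. Leave the wedge in place and take your hand away; do not pick anything up, do not shove the cabinet out of its place, and leave the other things on the bench alone.

Things in the scene. Friction and masses are not known exactly. Their poses are not given: they have to be found in the camera images.
- cabinet: Grey steel cabinet, nine cream drawers in front, 170 mm deep (x), 260 wide (y), flat top 180 above the bench. Loose, 2.6 to 3.8 kg. Origin on the bench under its middle; +x front to back (front face x = -85, pulls 9 more), +y to the bad foot's side. Stands level on 3 rubber feet at (63, 108), (63, -108), (-63, -108); steel underside 26 above the bench. Friction on the bench 0.5 to 0.7.
- short_corner (a point): On the cabinet's flat top, 180 mm up, straight above the bad foot, a bare bolt 12 mm thick at cabinet (-63, 108) mm, 22 in from front and side. Its round end hangs 4 to 8 mm above the bench (varies). Pressed here with 1 to 4 N the cabinet tips down till the bolt touches, and comes back; with the wedge snug it does not. A wedge driven too far lifts the corner.
- wedge: Wooden wedge, loose, 45 g, 150 mm long, 40 wide, flat below, lying in front of the bad foot, pointing roughly at it. Origin on the underside at mid length and width; +x to the thin end (2 mm high, x = +75); square thick end (16 high) at x = -75. Top height at x: 9 - 0.0933 x, so snug with the bolt at x = +54 (gap 4) to +11 (gap 8); 10.7 mm more lifts the corner 1 mm.
- wedge_heel (a point): Middle of the wedge's thick end face, 8 mm up: where to push it in. Sliding free it takes under 0.5 N; once it meets the bolt the push needed grows, snug from about 2 to 6 N; above 8 to 12 N the corner is being lifted or the cabinet shoved. Pushed sideways near this end, the wedge turns about a point some 25 mm ahead of its origin.
- awl: Awl with a turned wooden handle and steel spike, 150 mm long, 29 mm high, lying in front of the cabinet some 170 mm beside the wedge; origin under its middle. Leave alone.
- spool: Thread spool standing on end, 44 mm across, 40 mm high, some 170 mm to the other side of the wedge; origin under its middle. Leave alone.
- shoe_last: Wooden shoe last, 258 mm long, 88 mm wide, 94 mm high; origin under its middle. Leave alone.
- hammer: Shoemaker's hammer lying on its side, 220 mm long, head 110 mm across, 35 mm high; origin under the handle, 76 mm from the head. Leave alone.
- dye_bottle: Amber bottle, 52 mm across, 115 mm high; origin under its middle. Leave alone.
- cement_tin: Metal tin, 84 mm across, 95 mm high; origin under its middle. Leave alone.
- rivet_tray: Low grey tray with compartments, 100 by 150 mm, 28 mm high; origin under its middle. Leave alone.
There are look-alikes about, which are no part of the job. What is shaped like the wedge but orange or red is not meant.

How it is judged (in metres and radians):
On the way, in this order (a step that is already met when the one before it is completed fails the run):
1. the wedge is snug under the bare bolt and the cabinet still level (y of short_corner in the frame of wedge between -0.018 and 0.018 m and contact force between wedge and cabinet above 0.4 N and angle between cabinet's own z axis and vertical below 0.011 rad), for 0.2 s.
2. the fingers press down firmly (over 5 N) on the cabinet above the bare bolt and it does not rock (y of short_corner in the frame of wedge between -0.018 and 0.018 m and angle between cabinet's own z axis and vertical below 0.011 rad and contact force between the fingers and cabinet above 5 N and horizontal distance between the grasp point and short_corner below 0.05 m and height (world z) of the grasp point above 0.15 m), for 0.2 s.
At the end, for the whole second after the job is handed in: Pressed with over 5 N within 50 mm of the point above the bare bolt for 0.2 s, the cabinet stayed put; the wedge carries load (over 0.4 N) under the bolt (within 18 mm of its centre line), and the cabinet is level within 0.011 rad, at rest, within 20 mm of its place (all of step 1 and distance of cabinet from where it was at the start of the episode below 0.02 m and linear speed of each of cabinet, wedge below 0.01 m/s); the robot touches nothing.
It fails at once if the wedge is lifted off the bench (over 6 mm) or turned over (height (world z) of wedge above 0.006 m or angle between wedge's own z axis and vertical above 0.3 rad).
It fails at once if the cabinet is lifted (over 10 mm) or tipped (over 0.12 rad) (height (world z) of cabinet above 0.01 m or angle between cabinet's own z axis and vertical above 0.12 rad).
It fails at once if the cabinet is shoved more than 30 mm (distance of cabinet from where it was at the start of the episode above 0.03 m).
It fails at once if another thing on the bench is moved more than 30 mm (distance of any of awl, spool, shoe_last, hammer, dye_bottle, cement_tin, rivet_tray from where it was at the start of the episode above 0.03 m).
It also fails if it takes over 56 s, if anything falls off the work surface, if the arm or the gripper's body presses on something with over 40 N, if the wrist force passes 120 N, or if a joint passes its speed limit or range.

## Working session

There is one attempt and no reset: what is moved stays moved. The work goes in short steps, Python scripts to look and compute and a tool call to move; the robot and the scene stay as the last step left them, time stands still between calls to the robot, and variables do not carry over. Pictures are saved under pics/ and viewed, at most 10 in all, crops included, and the job is handed in when it is done.

Besides the shell and the picture viewer there is one more tool, called after ">>>" as name(argument=value, ...) on one line, values as JSON. drive_tool: Moves the arm, as the interface text tells. Its arguments: {"type":"object","properties":{"moves":{"type":"array","items":{"type":"object","properties":{"delta_pos":{"type":"array","items":{"type":"number"}},"turn":{"type":"number"},"claw":{"type":"number"}}}}},"required":["moves"]}

```bash
mkdir -p pics; ls; cat > h.py <<'E'
import numpy as np, cv2
from station import monitor, cams, ticket
def pts(c):
    d=c["range_z"]; h,w=d.shape; f=h/2/np.tan(np.radians(c["vertical_fov"])/2)
    v,u=np.mgrid[:h,:w]; P=np.stack([(u-c["cx"])/f*d,(v-c["cy"])/f*d,d],-1)
    T=np.array(c["extrinsics"]); return P@T[:3,:3].T+T[:3,3]
def save(n,img): cv2.imwrite("pics/"+n,cv2.cvtColor(img,cv2.COLOR_RGB2BGR))
E
python3 - <<'E'
from h import *
for n in("scene","side"):
    c=cams.capture(n); save(n+"0.png",c["color"]); np.savez(n+"0.npz",**c); print(n,np.round(c["extrinsics"],3).tolist(),c["vertical_fov"])
print(monitor.sense())
E
```

```text
pics
scene [[-0.21, 0.638, -0.741, 1.421], [0.978, 0.129, -0.166, 0.184], [-0.01, -0.759, -0.651, 0.915], [0.0, 0.0, 0.0, 1.0]] 50.93174320961475
side [[-0.951, -0.208, 0.229, 0.169], [-0.309, 0.675, -0.67, 1.09], [-0.015, -0.708, -0.706, 1.283], [0.0, 0.0, 0.0, 1.0]] 43.09948407929157
{'time_s': 0.1, 'joints': array([-6.25332989e+01,  2.20873651e+01,  3.86719650e-01, -2.35930358e-02,
       -6.84095705e+01, -1.48169439e+01]), 'joint_velocities': array([-0.06292696, -0.01412208,  0.08410766,  0.09473373, -0.08345955,
       -0.09983642]), 'effort': array([-1.49962671e-04, -3.91690600e+01,  1.87934536e+01,  4.23188344e+00,
        1.34356355e-02, -8.30294357e-05]), 'tcp_pos': array([ 0.13676616, -0.60930675,  0.22155673]), 'ee_rot': array([[-9.75760170e-01, -2.18841931e-01, -5.47501694e-04],
       [-2.18842582e-01,  9.75758360e-01,  1.88336875e-03],
       [ 1.22069301e-04,  1.95753290e-03, -9.99998077e-01]]), 'wrist_force': array([-0.19682717,  0.14815352, -0.15344513]), 'moment': array([ 0.00604565, -0.03551707, -0.02882798]), 'gripper_force': 0.0, 'gripper_width': 1.001223506544577}
```

View pics/scene0.png

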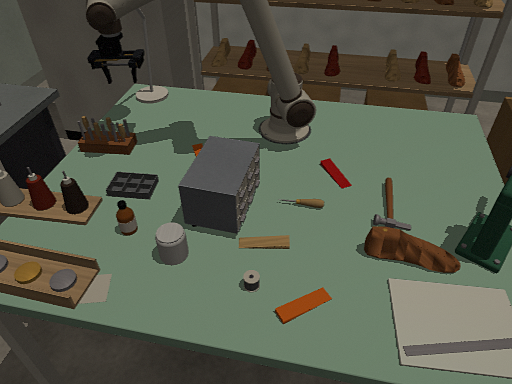

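View pics/side0.png

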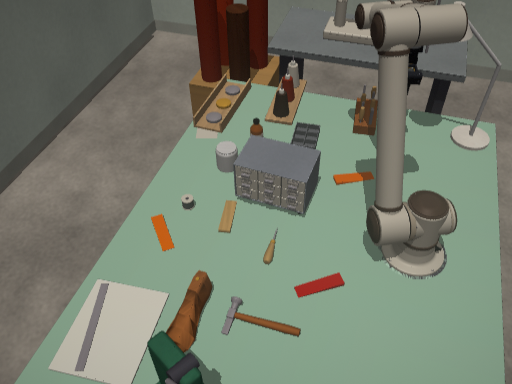

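The scene view shows the natural-wood wedge at px (264,242), in front of the cabinet's near front corner. The cabinet is at about (222,183), the awl at (305,203) and the spool at (251,281). In the side view the wedge is at (228,215) and the cabinet at (278,175). Next I'll measure them.

```bash
cat > m.py <<'E'
from h import *
def wedge(n,c):
    P=pts(c); hsv=cv2.cvtColor(c["color"],cv2.COLOR_RGB2HSV).astype(int)
    m=(hsv[...,0]>8)&(hsv[...,0]<28)&(hsv[...,1]>70)&(hsv[...,2]>110)&(P[...,2]<.03)&(P[...,2]>-.01)&(c["range_z"]>0)
    k,l,s,ce=cv2.connectedComponentsWithStats(m.astype(np.uint8))
    for i in range(1,k):
        if s[i,4]>60:
            Q=P[l==i]; r=cv2.minAreaRect((Q[:,:2]*1000).astype(np.float32))
            b=cv2.boxPoints(r)
            print(n,"blob",ce[i].round(),s[i,4],"mean",Q.mean(0).round(4),"box",b.round(1).tolist(),"size",np.round(r[1],1),"z",np.percentile(Q[:,2],[5,95]).round(4))
def cab(n,c):
    P=pts(c); m=(abs(P[...,2]-.18)<.006)&(c["range_z"]>0)
    k,l,s,ce=cv2.connectedComponentsWithStats(m.astype(np.uint8))
    i=1+np.argmax(s[1:,4]); Q=P[l==i]
    r=cv2.minAreaRect((Q[:,:2]*1000).astype(np.float32)); print(n,"top",ce[i].round(),"rect",np.round(r[0],1),np.round(r[1],1),cv2.boxPoints(r).round(1).tolist(),Q[:,2].mean().round(4))
    A=np.c_[Q[:,:2],np.ones(len(Q))]; print("plane",np.linalg.lstsq(A,Q[:,2],rcond=None)[0].round(4))
if __name__=="__main__":
    for n in("scene","side"):
        c=dict(np.load(n+"0.npz")); wedge(n,c); cab(n,c)
E
python3 m.py
```

```text
scene blob [ 51. 208.] 1116 mean [ 0.6373 -0.6663  0.015 ] box [[551.9000244140625, -529.7000122070312], [565.7000122070312, -848.7999877929688], [687.5, -843.5], [673.7000122070312, -524.4000244140625]] size [121.9 319.4] z [0.012 0.018]
scene blob [313. 200.] 68 mean [0.4428 0.1636 0.0263] box [[428.0, 124.0999984741211], [448.29998779296875, 122.5999984741211], [453.70001220703125, 194.3000030517578], [433.29998779296875, 195.8000030517578]] size [71.9 20.4] z [0.0223 0.0294]
scene blob [264. 241.] 525 mean [0.6308 0.0372 0.009 ] box [[582.2999877929688, 102.80000305175781], [613.5999755859375, -42.900001525878906], [668.4000244140625, -31.200000762939453], [637.0999755859375, 114.5]] size [ 56. 149.] z [0.0017 0.016 ]
scene blob [ 43. 273.] 1995 mean [ 0.8694 -0.5399  0.0119] box [[817.0, -714.7999877929688], [928.2999877929688, -718.5999755859375], [939.0999755859375, -400.5], [827.7000122070312, -396.70001220703125]] size [318.3 111.4] z [0.0064 0.0266]
scene blob [303. 304.] 836 mean [0.8204 0.176  0.0093] box [[745.9000244140625, 219.0], [844.4000244140625, 101.19999694824219
[... 1765 characters left out ...]
1.7] z [0.0165 0.0283]
side blob [267. 323.] 338 mean [0.3746 0.4086 0.0235] box [[280.0, 398.1000061035156], [472.0, 394.79998779296875], [472.29998779296875, 415.1000061035156], [280.29998779296875, 418.5]] size [ 20.3 192.1] z [0.0173 0.0288]
side blob [187. 342.] 80 mean [0.5684 0.5308 0.0219] box [[549.4000244140625, 518.0], [564.5999755859375, 509.3999938964844], [584.5, 544.5], [569.2999877929688, 553.0999755859375]] size [40.4 17.4] z [0.0088 0.0292]
side top [278. 158.] rect [ 499.3 -120.4] [177.9 262. ] [[363.70001220703125, -202.10000610351562], [625.2999877929688, -216.39999389648438], [635.0, -38.79999923706055], [373.3999938964844, -24.5]] 0.1782
plane [-0.0022 -0.0017  0.1791]
```

```bash
cat > w.py <<'E'
from h import *
def wfit(c,lo=(.5,-.06),hi=(.75,.16)):
    P=pts(c); hsv=cv2.cvtColor(c["color"],cv2.COLOR_RGB2HSV).astype(int)
    m=(hsv[...,0]>8)&(hsv[...,0]<28)&(hsv[...,1]>70)&(hsv[...,2]>90)&(P[...,2]<.03)&(c["range_z"]>0)
    m&=(P[...,0]>lo[0])&(P[...,0]<hi[0])&(P[...,1]>lo[1])&(P[...,1]<hi[1])
    k,l,s,ce=cv2.connectedComponentsWithStats(m.astype(np.uint8)); i=1+np.argmax(s[1:,4]); m=l==i
    # recast rays on the wedge's own top plane is unneeded: use depth xy, drop edge outliers
    e=cv2.erode(m.astype(np.uint8),np.ones((2,2)))>0
    Q=P[e]*1000; mu=Q[:,:2].mean(0); d=np.linalg.svd(Q[:,:2]-mu,full_matrices=False)[2][0]
    if d[1]>0: d=-d
    n=np.array([-d[1],d[0]]); a=(P[m][:,:2]*1000-mu)@d; b=(P[m][:,:2]*1000-mu)@n
    ea,eb=np.percentile(a,[1,99]),np.percentile(b,[3,97])
    sl=np.polyfit(a,P[m][:,2]*1000,1)
    cen=mu+d*ea.mean()+n*eb.mean()
    print("cen",cen.round(1),"dir",d.round(3),"deg",np.degrees(np.arctan2(d[1],d[0])).round(1),"len",np.ptp(ea).round(1),"wid",np.ptp(eb).round(1),"zslope",sl.round(4),"tip",(cen+75*d).round(1),"heel",(cen-75*d).round(1))
if __name__=="__main__":
    for n in("scene","side"): wfit(dict(np.load(n+"0.npz")))
    for n in("scene","side"):
        c=dict(np.load(n+"0.npz")); P=pts(c)*1000
        for lo,hi,nm in(((390,90),(480,240),"awl"),((690,0),(860,100),"spool")):
            m=(P[...,2]>8)&(P[...,2]<60)&(P[...,0]>lo[0])&(P[...,0]<hi[0])&(P[...,1]>lo[1])&(P[...,1]<hi[1])
            print(nm,P[m].min(0).round(),P[m].max(0).round()) if m.any() else 0
E
python3 w.py
```

```text
cen [630.6  36.3] dir [ 0.169 -0.986] deg -80.3 len 147.0 wid 41.0 zslope [-0.092   9.0694] tip [643.3 -37.6] heel [617.9 110.3]
cen [630.8  40.3] dir [ 0.178 -0.984] deg -79.8 len 147.6 wid 38.2 zslope [-0.0768  7.9621] tip [644.1 -33.5] heel [617.4 114.1]
awl [428.  92.   8.] [459. 196.  32.]
spool [762.  11.   8.] [807.  54.  45.]
awl [427.  93.   9.] [456. 200.  36.]
spool [705.   9.   8.] [808.  60.  49.]
```

>>> drive_tool(moves=[{"delta_pos":[0,0,-10],"turn":-0.172,"claw":0.0},{"delta_pos":[0,0,-10],"turn":-0.172,"claw":0.0},{"delta_pos":[0,0,-10],"turn":-0.172,"claw":0.0},{"delta_pos":[0,0,-10],"turn":-0.172,"claw":0.0},{"delta_pos":[0,0,-10],"turn":-0.172,"claw":0.0},{"delta_pos":[0,0,-10],"turn":-0.172,"claw":0.0}])

```text
time_s: 0.85
tcp_pos: [0.1368, -0.6095, 0.2822]
ee_rot: [[-0.307, -0.952, -0.0], [-0.952, 0.307, 0.001], [-0.001, 0.001, -1.0]]
wrist_force: [-0.5, -0.0, -0.5]
gripper_width: 0.397
gripper_force: 0.0
```

```bash
cat > g.py <<'E'
import sys
from h import *
s=monitor.sense(); R=s["ee_rot"]; p=s["tcp_pos"]*1000
print("t",s["time_s"],"p",p.round(1),"x",R[:,0].round(3),"F",s["wrist_force"].round(2),"tool F",(R.T@s["wrist_force"]).round(2),"w",round(s["gripper_width"],3))
if len(sys.argv)>3: print("delta",(R.T@(np.array(sys.argv[1:4],float)-p)).round(1))
E
python3 g.py 570 103 250
```

```text
t 0.85 p [ 136.8 -609.5  282.2] x [-0.307 -0.952 -0.001] F [-0.55 -0.05 -0.45] tool F [0.22 0.5  0.45] w 0.397
delta [-811.1 -193.2   33. ]
```

>>> drive_tool(moves=[{"delta_pos":[-50,-12,0],"claw":0.0},{"delta_pos":[-55,-13,0],"claw":0.0},{"delta_pos":[-55,-13,0],"claw":0.0},{"delta_pos":[-55,-13,0],"claw":0.0},{"delta_pos":[-55,-13,0],"claw":0.0},{"delta_pos":[-55,-13,0],"claw":0.0},{"delta_pos":[-55,-13,0],"claw":0.0},{"delta_pos":[-55,-13,0],"claw":0.0},{"delta_pos":[-55,-13,0],"claw":0.0},{"delta_pos":[-55,-13,0],"claw":0.0},{"delta_pos":[-55,-13,0],"claw":0.0},{"delta_pos":[-55,-13,0],"claw":0.0}])

```text
invalid input
```

```bash
python3 g.py 570 103 50
```

```text
t 0.85 p [ 136.8 -609.5  282.2] x [-0.307 -0.952 -0.001] F [-0.55 -0.05 -0.45] tool F [0.22 0.5  0.45] w 0.397
delta [-810.9 -193.3  233. ]
```

>>> drive_tool(moves=[{"delta_pos":[-50,-12,0],"turn":0,"claw":0.0},{"delta_pos":[-55,-13,0],"turn":0,"claw":0.0},{"delta_pos":[-55,-13,0],"turn":0,"claw":0.0},{"delta_pos":[-55,-13,0],"turn":0,"claw":0.0},{"delta_pos":[-55,-13,0],"turn":0,"claw":0.0},{"delta_pos":[-55,-13,0],"turn":0,"claw":0.0},{"delta_pos":[-55,-13,0],"turn":0,"claw":0.0},{"delta_pos":[-55,-13,0],"turn":0,"claw":0.0},{"delta_pos":[-55,-13,0],"turn":0,"claw":0.0},{"delta_pos":[-55,-13,0],"turn":0,"claw":0.0},{"delta_pos":[-55,-13,0],"turn":0,"claw":0.0},{"delta_pos":[-55,-13,0],"turn":0,"claw":0.0}])

```text
time_s: 2.35
tcp_pos: [0.4893, -0.0343, 0.2824]
ee_rot: [[-0.312, -0.95, -0.0], [-0.95, 0.312, 0.0], [0.0, 0.0, -1.0]]
wrist_force: [0.8, -0.4, 0.8]
gripper_width: 0.006
gripper_force: 0.0
```

```bash
python3 g.py 570 103 50
```

```text
t 2.35 p [489.3 -34.3 282.4] x [-0.312 -0.95   0.   ] F [ 0.79 -0.44  0.81] tool F [ 0.17 -0.89 -0.81] w 0.006
delta [-155.6  -33.9  232.4]
```

>>> drive_tool(moves=[{"delta_pos":[-52,-12,0],"turn":0,"claw":0.0},{"delta_pos":[-52,-12,0],"turn":0,"claw":0.0},{"delta_pos":[-52,-12,0],"turn":0,"claw":0.0},{"delta_pos":[0,0,60],"turn":0,"claw":0.0},{"delta_pos":[0,0,60],"turn":0,"claw":0.0},{"delta_pos":[0,0,60],"turn":0,"claw":0.0},{"delta_pos":[0,0,50],"turn":0,"claw":0.0},{"delta_pos":[0,0,30],"turn":0,"claw":0.0},{"delta_pos":[0,0,12],"turn":0,"claw":0.0},{"delta_pos":[0,0,0],"turn":0,"claw":0.0}])

```text
time_s: 3.6
tcp_pos: [0.5718, 0.1007, 0.0102]
ee_rot: [[-0.313, -0.95, -0.001], [-0.95, 0.313, -0.001], [0.001, 0.001, -1.0]]
wrist_force: [0.2, 0.4, 0.6]
gripper_width: 0.004
gripper_force: 0.0
```

```bash
python3 g.py 634 103 5
```

```text
t 3.6 p [571.8 100.7  10.2] x [-0.313 -0.95   0.001] F [0.23 0.42 0.6 ] tool F [-0.47 -0.09 -0.6 ] w 0.004
delta [-21.6 -58.4   5.2]
```

>>> drive_tool(moves=[{"delta_pos":[-2,-4,5],"turn":0,"claw":0.0},{"delta_pos":[-2,-4,0],"turn":0,"claw":0.0},{"delta_pos":[-2,-4,0],"turn":0,"claw":0.0},{"delta_pos":[-2,-4,0],"turn":0,"claw":0.0},{"delta_pos":[-2,-5,0],"turn":0,"claw":0.0},{"delta_pos":[-2,-5,0],"turn":0,"claw":0.0},{"delta_pos":[-2,-5,0],"turn":0,"claw":0.0},{"delta_pos":[-2,-5,0],"turn":0,"claw":0.0},{"delta_pos":[-2,-5,0],"turn":0,"claw":0.0},{"delta_pos":[-2,-5,0],"turn":0,"claw":0.0},{"delta_pos":[-2,-5,0],"turn":0,"claw":0.0},{"delta_pos":[0,0,0],"turn":0,"claw":0.0}])

```text
time_s: 5.1
tcp_pos: [0.6277, 0.1058, 0.0055]
ee_rot: [[-0.313, -0.95, 0.0], [-0.95, 0.313, 0.0], [-0.0, -0.0, -1.0]]
wrist_force: [-0.1, 0.4, 0.4]
gripper_width: 0.002
gripper_force: 0.0
```

```bash
cat > look.py <<'E'
import sys
from h import *; from w import wfit; from m import cab
for n in("scene","side"):
    c=cams.capture(n); save(n+sys.argv[1]+".png",c["color"]); np.savez(n+sys.argv[1]+".npz",**c)
    wfit(c)
    try: cab(n,c)
    except Exception as e: print(e)
E
python3 g.py 634 103 5; python3 look.py 1
```

```text
t 5.1 p [627.7 105.8   5.5] x [-0.313 -0.95  -0.   ] F [-0.13  0.4   0.44] tool F [-0.34  0.25 -0.44] w 0.002
delta [ 0.7 -6.9  0.5]
cen [671.3  90.9] dir [ 0.574 -0.819] deg -55.0 len 9.3 wid 6.4 zslope [-0.1539 15.1907] tip [714.3  29.5] heel [628.3 152.3]
scene top [220. 166.] rect [ 499.3 -120.6] [170.5 263.4] [[363.3999938964844, -199.0], [626.4000244140625, -212.39999389648438], [635.0999755859375, -42.099998474121094], [372.1000061035156, -28.700000762939453]] 0.1794
plane [-0.0031 -0.0004  0.1809]
cen [612.5 -20.3] dir [-0.336 -0.942] deg -109.7 len 32.9 wid 8.6 zslope [-0.0245  1.3993] tip [587.3 -91. ] heel [637.7  50.3]
side top [301. 166.] rect [ 421.9 -115.7] [176.6 107.5] [[362.29998779296875, -200.1999969482422], [469.6000061035156, -207.39999389648438], [481.5, -31.299999237060547], [374.20001220703125, -24.0]] 0.1782
plane [-0.0008  0.0005  0.1786]
```

>>> drive_tool(moves=[{"delta_pos":[0,6,0],"turn":0,"claw":0.0},{"delta_pos":[0,0,-40],"turn":0,"claw":0.0},{"delta_pos":[-50,-10,-55],"turn":0,"claw":0.0},{"delta_pos":[-55,0,-55],"turn":0,"claw":0.0},{"delta_pos":[-55,30,-50],"turn":0,"claw":0.0},{"delta_pos":[-55,40,0],"turn":0,"claw":0.0},{"delta_pos":[0,0,0],"turn":0,"claw":0.0}])

```text
time_s: 6.08
tcp_pos: [0.6263, 0.2983, 0.1748]
ee_rot: [[-0.307, -0.952, 0.0], [-0.952, 0.307, 0.001], [-0.001, 0.0, -1.0]]
wrist_force: [-0.2, -0.7, 0.2]
gripper_width: 0.01
gripper_force: 0.0
```

```bash
python3 look.py 2
```

```text
cen [640.8  31.9] dir [-0.264 -0.964] deg -105.3 len 147.7 wid 38.1 zslope [-0.0951  9.4091] tip [620.9 -40.4] heel [660.6 104.3]
scene top [220. 166.] rect [ 499.7 -121.6] [171.9 264.3] [[363.1000061035156, -200.3000030517578], [627.0, -214.60000610351562], [636.2999877929688, -43.0], [372.3999938964844, -28.600000381469727]] 0.1793
plane [-0.0028 -0.001   0.1807]
cen [625.2  10.9] dir [-0.255 -0.967] deg -104.8 len 99.3 wid 22.8 zslope [-0.0876  4.8055] tip [606.  -61.6] heel [644.3  83.4]
side top [251. 146.] rect [ 589.9 -126.7] [176.2  78.1] [[546.0999755859375, -212.5], [624.0999755859375, -216.8000030517578], [633.7000122070312, -40.79999923706055], [555.7000122070312, -36.599998474121094]] 0.1781
plane [-0.0092  0.0072  0.1846]
```

View pics/scene2.png

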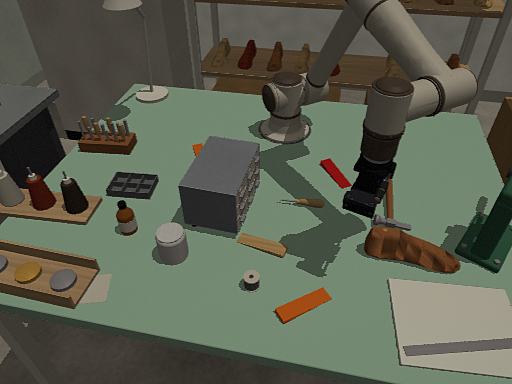

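The scene view now shows the wedge at px (262,244). It has turned and points at the bad foot: centre (641,33), heading −105°. I'll go in behind the heel next.

>>> drive_tool(moves=[{"delta_pos":[0,0,0],"turn":-0.02,"claw":0.0},{"delta_pos":[0,0,0],"turn":0,"claw":0.0}])

```text
time_s: 6.42
tcp_pos: [0.6287, 0.2927, 0.1743]
ee_rot: [[-0.295, -0.955, -0.0], [-0.955, 0.295, -0.0], [0.001, 0.0, -1.0]]
wrist_force: [0.0, -0.1, -1.0]
gripper_width: 0.002
gripper_force: 0.0
```

```bash
python3 g.py 671 137 4
```

```text
t 6.425 p [628.7 292.7 174.3] x [-0.295 -0.955  0.001] F [ 0.02 -0.11 -0.96] tool F [ 0.1  -0.05  0.96] w 0.002
delta [136.2 -86.4 170.4]
```

>>> drive_tool(moves=[{"delta_pos":[34,-22,30],"turn":0,"claw":0.0},{"delta_pos":[34,-22,40],"turn":0,"claw":0.0},{"delta_pos":[34,-22,40],"turn":0,"claw":0.0},{"delta_pos":[34,-20,20],"turn":0,"claw":0.0},{"delta_pos":[0,0,20],"turn":0,"claw":0.0},{"delta_pos":[0,0,15],"turn":0,"claw":0.0},{"delta_pos":[0,0,4],"turn":0,"claw":0.0},{"delta_pos":[0,0,0],"turn":0,"claw":0.0}])

```text
time_s: 7.42
tcp_pos: [0.6708, 0.1394, 0.0059]
ee_rot: [[-0.293, -0.956, 0.001], [-0.956, 0.293, 0.0], [-0.0, -0.0, -1.0]]
wrist_force: [0.5, 1.0, 0.3]
gripper_width: 0.007
gripper_force: 0.0
```

```bash
python3 g.py 671 137 4
```

```text
t 7.425 p [670.8 139.4   5.9] x [-0.293 -0.956 -0.   ] F [0.49 0.99 0.27] tool F [-1.09 -0.17 -0.27] w 0.007
delta [ 2.2 -0.8  1.9]
```

>>> drive_tool(moves=[{"delta_pos":[6,0,0],"turn":0,"claw":0.0},{"delta_pos":[6,0,0],"turn":0,"claw":0.0},{"delta_pos":[6,0,0],"turn":0,"claw":0.0},{"delta_pos":[5,0,0],"turn":0,"claw":0.0},{"delta_pos":[5,0,0],"turn":0,"claw":0.0},{"delta_pos":[5,0,0],"turn":0,"claw":0.0},{"delta_pos":[5,0,0],"turn":0,"claw":0.0},{"delta_pos":[5,0,0],"turn":0,"claw":0.0},{"delta_pos":[5,0,0],"turn":0,"claw":0.0},{"delta_pos":[5,0,0],"turn":0,"claw":0.0},{"delta_pos":[0,0,0],"turn":0,"claw":0.0}])

```text
time_s: 8.8
tcp_pos: [0.6548, 0.0877, 0.0055]
ee_rot: [[-0.294, -0.956, -0.001], [-0.956, 0.294, -0.0], [0.0, 0.0, -1.0]]
wrist_force: [1.1, 0.4, 0.0]
gripper_width: 0.004
gripper_force: 0.0
```

```bash
python3 g.py; python3 look.py 3 | grep cen
```

```text
t 8.8 p [654.8  87.7   5.5] x [-0.294 -0.956  0.   ] F [1.1  0.36 0.03] tool F [-0.67 -0.94 -0.03] w 0.004
cen [602.5 -32.8] dir [-0.239 -0.971] deg -103.8 len 29.9 wid 12.7 zslope [-0.1689  4.7995] tip [ 584.6 -105.6] heel [620.5  40. ]
scene top [220. 166.] rect [ 498.6 -121.1] [171.3 265.2] [[361.6000061035156, -199.6999969482422], [626.5, -213.6999969482422], [635.5, -42.599998474121094], [370.6000061035156, -28.600000381469727]] 0.1794
cen [616.  -37.9] dir [-0.812 -0.584] deg -144.2 len 55.4 wid 36.0 zslope [-0.059   3.0543] tip [555.1 -81.7] heel [676.8   5.9]
```

View pics/scene3.png

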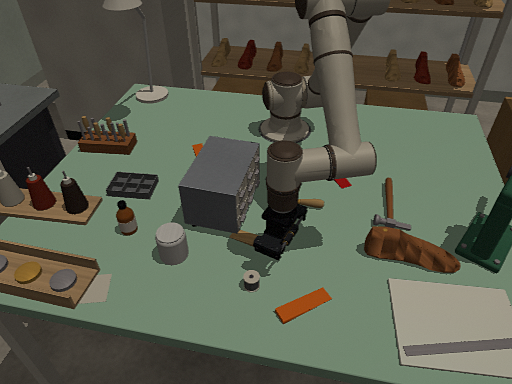

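>>> drive_tool(moves=[{"delta_pos":[4,0,0],"turn":0,"claw":0.0},{"delta_pos":[4,0,0],"turn":0,"claw":0.0},{"delta_pos":[4,0,0],"turn":0,"claw":0.0},{"delta_pos":[4,0,0],"turn":0,"claw":0.0},{"delta_pos":[0,0,0],"turn":0,"claw":0.0}])

```text
time_s: 9.52
tcp_pos: [0.6502, 0.0725, 0.0056]
ee_rot: [[-0.294, -0.956, -0.0], [-0.956, 0.294, -0.0], [0.0, 0.0, -1.0]]
wrist_force: [-0.2, 0.3, -0.2]
gripper_width: 0.005
gripper_force: 0.0
```

>>> drive_tool(moves=[{"delta_pos":[2,0,0],"turn":0,"claw":0.0},{"delta_pos":[2,0,0],"turn":0,"claw":0.0},{"delta_pos":[2,0,0],"turn":0,"claw":0.0},{"delta_pos":[0,0,0],"turn":0,"claw":0.0}])

```text
time_s: 10.02
tcp_pos: [0.6485, 0.067, 0.0056]
ee_rot: [[-0.294, -0.956, -0.0], [-0.956, 0.294, -0.0], [0.0, 0.0, -1.0]]
wrist_force: [0.1, 0.2, -1.0]
gripper_width: 0.01
gripper_force: 0.0
```

```bash
python3 g.py
```

```text
t 10.025 p [648.5  67.    5.6] x [-0.294 -0.956  0.   ] F [ 0.08  0.18 -1.01] tool F [-0.19 -0.02  1.01] w 0.01
```

>>> drive_tool(moves=[{"delta_pos":[2,0,0],"turn":0,"claw":0.0},{"delta_pos":[2,0,0],"turn":0,"claw":0.0},{"delta_pos":[2,0,0],"turn":0,"claw":0.0},{"delta_pos":[0,0,0],"turn":0,"claw":0.0}])

```text
time_s: 10.52
tcp_pos: [0.6467, 0.0612, 0.0055]
ee_rot: [[-0.294, -0.956, -0.0], [-0.956, 0.294, -0.0], [0.0, 0.0, -1.0]]
wrist_force: [0.6, 0.3, -0.5]
gripper_width: 0.002
gripper_force: 0.0
```

>>> drive_tool(moves=[{"delta_pos":[2,0,0],"turn":0,"claw":0.0},{"delta_pos":[2,0,0],"turn":0,"claw":0.0},{"delta_pos":[0,0,0],"turn":0,"claw":0.0}])

```text
time_s: 10.9
tcp_pos: [0.6456, 0.0574, 0.0056]
ee_rot: [[-0.294, -0.956, -0.0], [-0.956, 0.294, -0.0], [0.0, 0.0, -1.0]]
wrist_force: [-0.4, 0.4, -0.8]
gripper_width: 0.005
gripper_force: 0.0
```

>>> drive_tool(moves=[{"delta_pos":[2,0,0],"turn":0,"claw":0.0},{"delta_pos":[2,0,0],"turn":0,"claw":0.0},{"delta_pos":[0,0,0],"turn":0,"claw":0.0}])

```text
time_s: 11.28
tcp_pos: [0.6444, 0.0536, 0.0056]
ee_rot: [[-0.294, -0.956, -0.0], [-0.956, 0.294, -0.0], [0.0, 0.0, -1.0]]
wrist_force: [0.3, 0.2, 0.7]
gripper_width: 0.008
gripper_force: 0.0
```

>>> drive_tool(moves=[{"delta_pos":[2,0,0],"turn":0,"claw":0.0},{"delta_pos":[2,0,0],"turn":0,"claw":0.0},{"delta_pos":[0,0,0],"turn":0,"claw":0.0}])

```text
time_s: 11.65
tcp_pos: [0.6432, 0.0498, 0.0056]
ee_rot: [[-0.294, -0.956, -0.0], [-0.956, 0.294, -0.0], [0.0, 0.0, -1.0]]
wrist_force: [0.5, -0.4, -0.3]
gripper_width: 0.006
gripper_force: 0.0
```

>>> drive_tool(moves=[{"delta_pos":[2,0,0],"turn":0,"claw":0.0},{"delta_pos":[2,0,0],"turn":0,"claw":0.0},{"delta_pos":[0,0,0],"turn":0,"claw":0.0}])

```text
time_s: 12.02
tcp_pos: [0.642, 0.046, 0.0056]
ee_rot: [[-0.294, -0.956, -0.0], [-0.956, 0.294, -0.0], [0.0, 0.0, -1.0]]
wrist_force: [0.3, -0.8, 0.6]
gripper_width: 0.005
gripper_force: 0.0
```

```bash
python3 g.py; python3 look.py 4 | grep cen; python3 -c "
from h import *
im=cv2.imread('pics/scene4.png')[120:300,150:390]; cv2.imwrite('pics/c4.png',cv2.resize(im,None,fx=3,fy=3,interpolation=cv2.INTER_CUBIC))"
```

```text
t 12.025 p [642.   46.    5.6] x [-0.294 -0.956  0.   ] F [ 0.29 -0.84  0.57] tool F [ 0.72 -0.52 -0.57] w 0.005w.py:9: RuntimeWarning: Mean of empty slice.
  Q=P[e]*1000; mu=Q[:,:2].mean(0); d=np.linalg.svd(Q[:,:2]-mu,full_matrices=False)[2][0]
  ret = um.true_divide(
Traceback (most recent call last):
  File "look.py", line 5, in <module>
    wfit(c)
    ~~~~^^^
  File "w.py", line 9, in wfit
    Q=P[e]*1000; mu=Q[:,:2].mean(0); d=np.linalg.svd(Q[:,:2]-mu,full_matrices=False)[2][0]
                                       ~~~~~~~~~~~~~~~~~~~~~~~~~~~~~~~~~~~~~~~~~~~~~~~~^^^
IndexError: index 0 is out of bounds for axis 0 with size 0
```

View pics/c4.png

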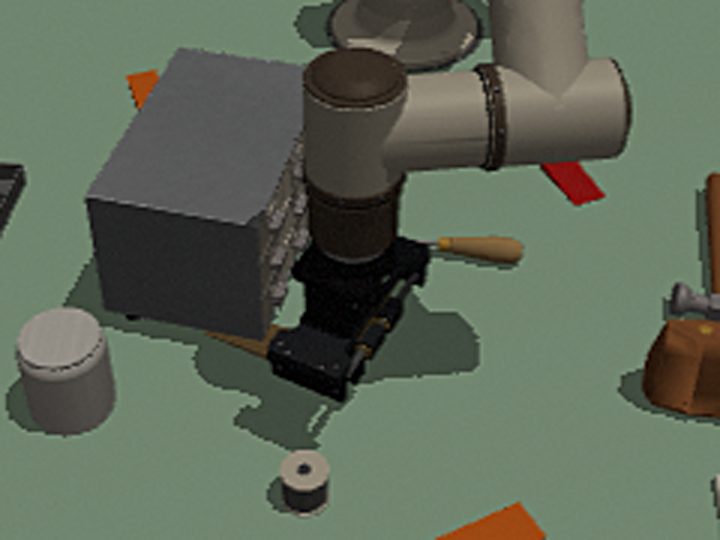

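The crop shows the wedge running under the cabinet's near front corner (crop px 245,340). The fingers are on its heel and the cabinet hasn't moved. I'll keep pushing in small steps.

>>> drive_tool(moves=[{"delta_pos":[2,0,0],"turn":0,"claw":0.0},{"delta_pos":[0,0,0],"turn":0,"claw":0.0}])

```text
time_s: 12.32
tcp_pos: [0.6415, 0.0441, 0.0056]
ee_rot: [[-0.294, -0.956, -0.0], [-0.956, 0.294, -0.0], [0.0, 0.0, -1.0]]
wrist_force: [-0.6, -0.1, 0.4]
gripper_width: 0.008
gripper_force: 0.0
```

>>> drive_tool(moves=[{"delta_pos":[2,0,0],"turn":0,"claw":0.0},{"delta_pos":[0,0,0],"turn":0,"claw":0.0}])

```text
time_s: 12.58
tcp_pos: [0.6409, 0.0422, 0.0056]
ee_rot: [[-0.294, -0.956, -0.0], [-0.956, 0.294, -0.0], [0.0, 0.0, -1.0]]
wrist_force: [0.5, -0.2, 0.2]
gripper_width: 0.006
gripper_force: 0.0
```

>>> drive_tool(moves=[{"delta_pos":[2,0,0],"turn":0,"claw":0.0},{"delta_pos":[0,0,0],"turn":0,"claw":0.0}])

```text
time_s: 12.82
tcp_pos: [0.6403, 0.0403, 0.0056]
ee_rot: [[-0.294, -0.956, -0.0], [-0.956, 0.294, -0.0], [0.0, 0.0, -1.0]]
wrist_force: [-0.3, 0.1, -0.4]
gripper_width: 0.01
gripper_force: 0.0
```

Distance from heel to bolt is about 98.6 mm, so there's no contact yet.

>>> drive_tool(moves=[{"delta_pos":[2,0,0],"turn":0,"claw":0.0},{"delta_pos":[0,0,0],"turn":0,"claw":0.0}])

```text
time_s: 13.08
tcp_pos: [0.6399, 0.0385, 0.0056]
ee_rot: [[-0.294, -0.956, 0.0], [-0.956, 0.294, 0.0], [-0.0, -0.0, -1.0]]
wrist_force: [-0.5, 0.8, -1.2]
gripper_width: 0.008
gripper_force: 0.3
```

>>> drive_tool(moves=[{"delta_pos":[2,0,0],"turn":0,"claw":0.0},{"delta_pos":[0,0,0],"turn":0,"claw":0.0}])

```text
time_s: 13.32
tcp_pos: [0.6393, 0.0367, 0.0056]
ee_rot: [[-0.294, -0.956, 0.0], [-0.956, 0.294, 0.0], [-0.0, -0.0, -1.0]]
wrist_force: [-0.2, 1.3, -1.3]
gripper_width: 0.005
gripper_force: 0.8
```

>>> drive_tool(moves=[{"delta_pos":[2,0,0],"turn":0,"claw":0.0},{"delta_pos":[0,0,0],"turn":0,"claw":0.0}])

```text
time_s: 13.58
tcp_pos: [0.6388, 0.0348, 0.0056]
ee_rot: [[-0.294, -0.956, 0.0], [-0.956, 0.294, 0.0], [-0.0, -0.0, -1.0]]
wrist_force: [-0.2, 2.7, -1.0]
gripper_width: 0.006
gripper_force: 1.4
```

>>> drive_tool(moves=[{"delta_pos":[1,0,0],"turn":0,"claw":0.0},{"delta_pos":[0,0,0],"turn":0,"claw":0.0}])

```text
time_s: 13.82
tcp_pos: [0.6386, 0.034, 0.0056]
ee_rot: [[-0.293, -0.956, 0.001], [-0.956, 0.293, 0.0], [-0.001, -0.001, -1.0]]
wrist_force: [1.5, 4.2, -1.2]
gripper_width: 0.007
gripper_force: 2.1
```

>>> drive_tool(moves=[{"delta_pos":[1,0,0],"turn":0,"claw":0.0},{"delta_pos":[0,0,0],"turn":0,"claw":0.0},{"delta_pos":[0,0,0],"turn":0,"claw":0.0}])

```text
time_s: 14.2
tcp_pos: [0.6382, 0.0329, 0.0056]
ee_rot: [[-0.294, -0.956, 0.0], [-0.956, 0.294, 0.0], [-0.0, -0.0, -1.0]]
wrist_force: [1.5, 4.2, -1.6]
gripper_width: 0.01
gripper_force: 2.4
```

```bash
python3 - <<'E'
from h import *; from m import cab
c=cams.capture("scene"); cab("scene",c)
E
python3 g.py
```

```text
scene top [218. 167.] rect [ 498.7 -121.6] [170.6 266.1] [[361.8999938964844, -200.6999969482422], [627.5999755859375, -213.0], [635.5, -42.5], [369.70001220703125, -30.299999237060547]] 0.1795
plane [-0.0017  0.002   0.1806]
t 14.25 p [638.2  32.9   5.6] x [-0.293 -0.956 -0.   ] F [ 1.1   4.72 -0.97] tool F [-4.84  0.33  0.97] w 0.007
```

>>> drive_tool(moves=[{"delta_pos":[-3,0,0],"turn":0,"claw":0.0},{"delta_pos":[-12,0,0],"turn":0,"claw":0.0},{"delta_pos":[-40,0,0],"turn":0,"claw":0.0},{"delta_pos":[-50,0,-50],"turn":0,"claw":0.0},{"delta_pos":[-50,20,-60],"turn":0,"claw":0.0},{"delta_pos":[-50,40,-60],"turn":0,"claw":0.0},{"delta_pos":[-30,40,-50],"turn":0,"claw":0.0},{"delta_pos":[0,0,0],"turn":0,"claw":0.0}])

```text
time_s: 15.25
tcp_pos: [0.6214, 0.251, 0.1885]
ee_rot: [[-0.289, -0.957, 0.008], [-0.957, 0.289, 0.004], [-0.006, -0.006, -1.0]]
wrist_force: [1.1, -0.4, -0.8]
gripper_width: 0.006
gripper_force: 0.0
```

```bash
python3 look.py 5;python3 g.py 609 -65 215; python3 -c "
from h import *
im=cv2.imread('pics/scene5.png')[120:300,150:390]; cv2.imwrite('pics/c5.png',cv2.resize(im,None,fx=3,fy=3,interpolation=cv2.INTER_CUBIC))"
```

```text
cen [621.1 -11.7] dir [-0.305 -0.952] deg -107.8 len 76.1 wid 38.0 zslope [-0.0846 12.5074] tip [598.3 -83.1] heel [644.   59.7]
scene top [220. 166.] rect [ 497.  -120.8] [171.9 268.2] [[358.1000061035156, -198.8000030517578], [625.7999877929688, -214.5], [635.9000244140625, -42.79999923706055], [368.20001220703125, -27.200000762939453]] 0.1795
plane [-1.900e-03 -1.000e-04  1.804e-01]
cen [614.8 -16.9] dir [-0.172 -0.985] deg -99.9 len 87.7 wid 37.4 zslope [-0.0476  7.9494] tip [601.9 -90.8] heel [627.8  57. ]
side top [299. 169.] rect [389.1 -87.5] [200.6  99.1] [[288.79998779296875, -137.10000610351562], [367.6000061035156, -197.3000030517578], [489.29998779296875, -37.900001525878906], [410.5, 22.299999237060547]] 0.1782
plane [-0.0018  0.0035  0.1793]
t 15.35 p [620.3 247.7 183.4] x [-0.293 -0.956  0.   ] F [-0.36 -0.98  0.3 ] tool F [ 1.04  0.06 -0.3 ] w 0.008
delta [302.4 -80.8 -31.6]
```

View pics/c5.png

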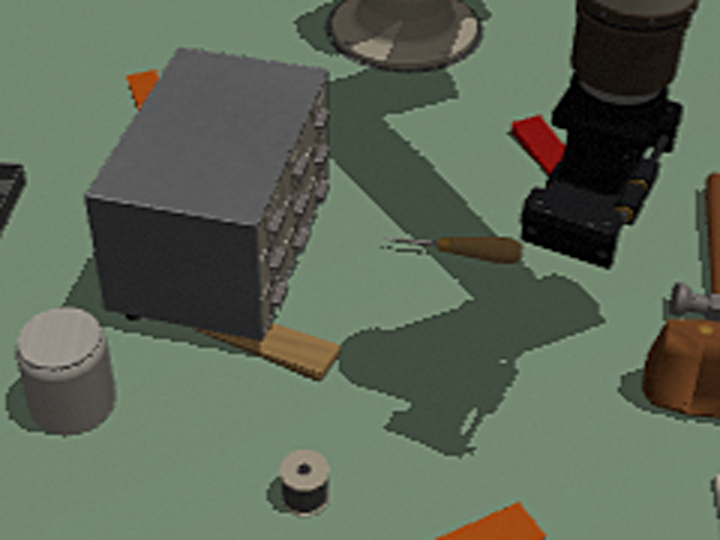

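The crop shows the wedge's heel out in front of the corner (crop px 325,360). Its tapered part is under the bad foot, about 5 mm off the centre line, and the cabinet is in place. Next comes the press on top.

>>> drive_tool(moves=[{"delta_pos":[0,0,-45],"turn":0,"claw":0.0},{"delta_pos":[50,-14,0],"turn":0,"claw":0.0},{"delta_pos":[50,-14,0],"turn":0,"claw":0.0},{"delta_pos":[50,-13,0],"turn":0,"claw":0.0},{"delta_pos":[50,-13,0],"turn":0,"claw":0.0},{"delta_pos":[50,-13,0],"turn":0,"claw":0.0},{"delta_pos":[50,-13,0],"turn":0,"claw":0.0},{"delta_pos":[0,0,0],"turn":0,"claw":0.0},{"delta_pos":[0,0,20],"turn":0,"claw":0.0},{"delta_pos":[0,0,15],"turn":0,"claw":0.0},{"delta_pos":[0,0,0],"turn":0,"claw":0.0}])

```text
time_s: 16.73
tcp_pos: [0.6082, -0.0628, 0.1908]
ee_rot: [[-0.294, -0.956, -0.005], [-0.956, 0.294, -0.001], [0.002, 0.005, -1.0]]
wrist_force: [-0.3, 0.3, -0.3]
gripper_width: 0.002
gripper_force: 0.0
```

```bash
python3 g.py 609 -65 180
```

```text
t 16.725 p [608.2 -62.8 190.8] x [-0.294 -0.956  0.002] F [-0.34  0.26 -0.31] tool F [-0.15  0.4   0.31] w 0.002
delta [ 1.8 -1.5 10.8]
```

>>> drive_tool(moves=[{"delta_pos":[0,0,3],"turn":0,"claw":0.0},{"delta_pos":[0,0,3],"turn":0,"claw":0.0},{"delta_pos":[0,0,3],"turn":0,"claw":0.0},{"delta_pos":[0,0,0],"turn":0,"claw":0.0}])

```text
time_s: 17.23
tcp_pos: [0.6092, -0.0629, 0.1841]
ee_rot: [[-0.294, -0.956, -0.0], [-0.956, 0.294, 0.0], [0.0, 0.0, -1.0]]
wrist_force: [0.2, -0.3, 0.6]
gripper_width: 0.007
gripper_force: 0.0
```

>>> drive_tool(moves=[{"delta_pos":[0,0,1],"turn":0,"claw":0.0},{"delta_pos":[0,0,0],"turn":0,"claw":0.0}])

```text
time_s: 17.48
tcp_pos: [0.6093, -0.0629, 0.1832]
ee_rot: [[-0.294, -0.956, 0.0], [-0.956, 0.294, 0.0], [-0.0, 0.0, -1.0]]
wrist_force: [0.8, -0.3, -0.3]
gripper_width: 0.003
gripper_force: 0.0
```

>>> drive_tool(moves=[{"delta_pos":[0,0,1],"turn":0,"claw":0.0},{"delta_pos":[0,0,0],"turn":0,"claw":0.0}])

```text
time_s: 17.73
tcp_pos: [0.6093, -0.0629, 0.1821]
ee_rot: [[-0.294, -0.956, -0.0], [-0.956, 0.294, -0.0], [0.0, 0.0, -1.0]]
wrist_force: [0.2, 1.0, 0.1]
gripper_width: 0.003
gripper_force: 0.0
```

>>> drive_tool(moves=[{"delta_pos":[0,0,1],"turn":0,"claw":0.0},{"delta_pos":[0,0,0],"turn":0,"claw":0.0}])

```text
time_s: 17.98
tcp_pos: [0.6093, -0.0629, 0.1811]
ee_rot: [[-0.294, -0.956, -0.0], [-0.956, 0.294, 0.0], [0.0, 0.0, -1.0]]
wrist_force: [0.3, -0.8, -0.1]
gripper_width: 0.005
gripper_force: 0.0
```

>>> drive_tool(moves=[{"delta_pos":[0,0,1],"turn":0,"claw":0.0},{"delta_pos":[0,0,0],"turn":0,"claw":0.0}])

```text
time_s: 18.23
tcp_pos: [0.6093, -0.0629, 0.1801]
ee_rot: [[-0.294, -0.956, -0.0], [-0.956, 0.294, -0.0], [0.0, 0.0, -1.0]]
wrist_force: [0.5, 0.1, 0.0]
gripper_width: 0.005
gripper_force: 0.0
```

>>> drive_tool(moves=[{"delta_pos":[0,0,0.7],"turn":0,"claw":0.0},{"delta_pos":[0,0,0],"turn":0,"claw":0.0}])

```text
time_s: 18.48
tcp_pos: [0.6094, -0.0629, 0.18]
ee_rot: [[-0.293, -0.956, 0.0], [-0.956, 0.293, -0.0], [-0.0, -0.0, -1.0]]
wrist_force: [-0.1, -0.0, 3.3]
gripper_width: 0.006
gripper_force: 1.3
```

>>> drive_tool(moves=[{"delta_pos":[0,0,1],"turn":0,"claw":0.0},{"delta_pos":[0,0,0.5],"turn":0,"claw":0.0},{"delta_pos":[0,0,0],"turn":0,"claw":0.0},{"delta_pos":[0,0,0],"turn":0,"claw":0.0},{"delta_pos":[0,0,0],"turn":0,"claw":0.0}])

```text
time_s: 19.1
tcp_pos: [0.6095, -0.0629, 0.1798]
ee_rot: [[-0.293, -0.956, 0.002], [-0.956, 0.293, -0.0], [-0.0, -0.002, -1.0]]
wrist_force: [-2.8, 1.3, 8.5]
gripper_width: 0.0
gripper_force: 3.8
```

```bash
python3 g.py
```

```text
t 19.1 p [609.5 -62.9 179.8] x [-0.293 -0.956 -0.   ] F [-2.85  1.29  8.54] tool F [-0.4   3.09 -8.54] w 0.0
```

>>> drive_tool(moves=[{"delta_pos":[0,0,0.5],"turn":0,"claw":0.0},{"delta_pos":[0,0,0],"turn":0,"claw":0.0},{"delta_pos":[0,0,0],"turn":0,"claw":0.0},{"delta_pos":[0,0,0],"turn":0,"claw":0.0}])

```text
time_s: 19.6
tcp_pos: [0.6096, -0.0628, 0.1798]
ee_rot: [[-0.293, -0.956, 0.002], [-0.956, 0.293, -0.0], [-0.0, -0.002, -1.0]]
wrist_force: [-3.1, 1.9, 9.0]
gripper_width: 0.005
gripper_force: 4.6
```

>>> drive_tool(moves=[{"delta_pos":[0,0,-2],"turn":0,"claw":0.0},{"delta_pos":[0,0,-3],"turn":0,"claw":0.0},{"delta_pos":[0,0,-20],"turn":0,"claw":0.0},{"delta_pos":[0,0,-50],"turn":0,"claw":0.0},{"delta_pos":[-50,15,0],"turn":0,"claw":0.0},{"delta_pos":[-50,15,0],"turn":0,"claw":0.0},{"delta_pos":[-50,15,0],"turn":0,"claw":0.0},{"delta_pos":[-50,15,0],"turn":0,"claw":0.0},{"delta_pos":[-50,15,0],"turn":0,"claw":0.0},{"delta_pos":[-50,15,0],"turn":0,"claw":0.0},{"delta_pos":[0,0,0],"turn":0,"claw":0.0},{"delta_pos":[0,0,0],"turn":0,"claw":0.0}])

```text
time_s: 21.1
tcp_pos: [0.6112, 0.2501, 0.2518]
ee_rot: [[-0.293, -0.956, -0.001], [-0.956, 0.293, -0.001], [0.001, 0.001, -1.0]]
wrist_force: [-0.1, -0.3, 0.3]
gripper_width: 0.007
gripper_force: 0.0
```

```bash
python3 look.py 6; python3 g.py
```

```text
cen [621.8 -11.9] dir [-0.442 -0.897] deg -116.3 len 78.3 wid 39.1 zslope [-0.0855 12.5854] tip [588.7 -79.2] heel [655.   55.4]
scene top [220. 166.] rect [ 498.5 -121.4] [171.6 268.7] [[359.79998779296875, -199.89999389648438], [628.0, -214.1999969482422], [637.2000122070312, -42.79999923706055], [368.8999938964844, -28.5]] 0.1795
plane [-0.0018  0.0003  0.1804]
cen [617.3 -16.1] dir [-0.295 -0.955] deg -107.2 len 92.6 wid 35.9 zslope [-0.0785  9.3128] tip [595.2 -87.7] heel [639.5  55.6]
side top [293. 165.] rect [ 461.6 -117.7] [176.7 187.1] [[363.79998779296875, -201.39999389648438], [550.7000122070312, -210.5], [559.2999877929688, -34.099998474121094], [372.3999938964844, -25.0]] 0.1781
plane [0.0003 0.0025 0.1782]
t 21.2 p [611.5 249.1 252.4] x [-0.295 -0.956  0.   ] F [-0.38  0.03  0.77] tool F [ 0.09  0.37 -0.77] w 0.006
```

```bash
python3 -c "
from station import ticket
print(ticket.finish_job())"
```

```text
the job is handed in; nothing more can be done
None
```

The wedge is in snug under the bad foot (about 5 N push). The cabinet held level under a press of about 9 N above that foot, the hand is clear, and the job is handed in; no verdict came back, and I did not measure the load on the wedge after letting go.

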